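# Prise the split retaining ring off a coffee grinder head

## Robot

A 7-joint arm with a two-finger parallel gripper is mounted at the origin on a cart in front of the work surface, level with it; the furniture and walls round the work are solid. World frame = base frame: x ahead of the robot, y to its left, z up, the work surface at z = 0. Lengths are in m, angles in rad, forces in N, time in s.
With the tool pointing down it reaches from about 0.35 to 0.9 m from the base axis. Payload 19.9 kg.
Tool frame: the origin (TCP) lies between the finger pads; the fingertips stand 19 mm ahead of it and the grasp point (between the pads) is the TCP (bot.tips_ahead is the distance from the TCP to the fingertips, in m); z points along the fingers, y is the line along which they close (so a half turn about z gives the same grasp; the last joint's range is limited). The gripper opens to 85 mm and grips with 20 to 120 N. Pads are 22 mm wide; open, the fingers measure 114 mm over their backs; the gripper's body (76 mm by 85 mm) begins 54 mm behind the grasp point. The pads swing forward as they close: fully open they stand 13 mm farther back than shut.
Start: joints at [-0.042, 0.417, -0.01, 1.614, 0.005, 1.111, -0.053], TCP at [0.625, 0, 0.25] pointing down, gripper open.
Joint ranges: [-2.81, 2.81], [-0.39, 2.02], [-1.27, 1.25], [0.06, 2.57], [-1.19, 4.33], [0.19, 2], [-2.82, 2.82]. Speed limits (rad/s): [1.89, 1.89, 2.39, 2.39, 3.01, 3.01, 3.01].

## Interface

Orientations are given as [roll, pitch, yaw] about the fixed x, y, z axes, in that order (R = Rz(yaw) Ry(pitch) Rx(roll)).
In Python, from bench import bot, viewer, workorder gives the robot as it stands.
- The arm moves only by the tool jog_arm, never from a script. Its argument "steps" is a list of rows, each a list of 2 entries, a list of its own where there are three numbers: the shift along the tool's x, y, z in mm, then the turn, a rotation vector about the tool's x, y, z in degrees. A call has 1 to 8 rows; each row is the pose to reach, as a shift and turn from the pose commanded when the call began, along the tool's axes at that moment; what a row does not reach only later rows make up. A row lasts 1/10 s, in which the tool goes at most 50 mm and 8.59 degrees, less where a joint would pass 70% of its speed; a pose out of reach is approached as far as the arm can. A call with a gripper value outside its range is refused whole. "grip" is the finger opening in mm, from 0 to 85.4, set as the call begins (left out, the last holds). The fingers move at their own pace and stop on an object; "squeeze" is the grip in N (left out, the last holds). Time passes only in rows, so rows that repeat a pose let the fingers close. It gives the time, the measured TCP pose, the force, the opening and the grip force at its end, in the units of the state.
- bot.observe(): the state, without advancing time (a new reading comes with each control period).
- viewer.camera(name): name is "scene" or "side" or "wrist"; returns a dict with "color" (480x640x3 uint8, red, green, blue), "mtx" (3x3 intrinsics, pixels), "dist" ([k1, k2, p1, p2, k3] as OpenCV has them; the pictures are not rectified), "xyz" and "orientation" of the camera in the world; the wrist camera has in their place "T_tool_cam" (4x4, takes a point from camera to tool coordinates, whose origin is the TCP and whose axes are the flange's). Camera axes: x right, y up, looking along -z (the intrinsics and any distortion apply to the point x, -y, -z); pixel columns grow to the right and rows downward; lengths in m; the calibration is good to about 2 mm. A picture is of the moment at which its call begins: read the wrist's pose just before it. There is no depth.
- workorder.job_done(): hands the job in; it is judged then, once.
The state is a dict: "t": time; "joint_pos": joint angles; "dq": joint speeds; "tau": joint torques, N m; "tcp_pos": TCP position; "tool_rot": TCP orientation; "wrist_force": force on the tool from outside, world axes, zero at the start; "wrist_torque": the same for the moment, N m; "width": finger opening in m; "grip_force": force on a finger pad.
Only numpy, scipy, OpenCV 4.12 (cv2) and the standard library are available. Lean on these libraries where they do the work, as an engineer would, in place of code of your own. Each camera call takes 0.05 s, during which the arm holds its last target. There are 200 camera calls.

## Task

The coffee grinder head is to be cleaned. Take the pick from its stand, get its tip under the end of the split retaining ring at the notch and gently lever that end up until it has snapped over the spring catch and rests on top of it, without pressing hard on the grinder and without touching the still seated ring with the fingers. Then put the pick back in its stand, lift the loosened ring off the hub and lay it gently flat in the middle of the white saucer, leaving everything else alone.

Things in the scene. Friction and masses are not known exactly. Their poses are not given: they have to be found in the camera images.
- grinder: Fixed round grinder head, dark steel, 110 mm across. Origin: centre of its underside, z up. Flat top face 42 mm above the origin; on it a shoulder 66 mm across and 6.5 mm high, on which the ring is seated (ring underside at 48.5 mm). Nothing stands beside the ring above the top face but the 3 mm rubber pad of the notch.
- grinder_hub (a point): Centre of the top of the steel hub, 67.5 mm above the grinder's origin. Hub 40 mm across, standing through the ring; a nut on it reaches 73 mm. Two 4 mm dowels, 27 mm from the axis at 210 and 240 degrees counter-clockwise from the grinder's +x, stand in the ring's gap up to 61 mm high and keep the ring from turning.
- grinder_notch (a point): Middle of the notch's floor at its mouth, below the ring's outer edge: (-33, 0, 45) mm in the grinder's frame. The notch, 16 mm wide, runs radially (grinder's +x inwards) through the shoulder; its floor is a black rubber pad, 15 mm wide, level, from 20 to 54 mm from the axis, so the gap under the seated ring is 3.5 mm. The pad yields 1 mm for 5 N, 1.5 mm at most.
- catch_nose (a point): Point of the spring catch: a wedge nose 8 mm wide out of the hub over the ring, on the notch's side, (-25.5, 0, 56.5) mm in the grinder's frame. Lifting the ring there pushes it in (5 to 10 N); with that end 8 to 11 mm above its seat it springs out below the ring, which then stays up, tilted 8 to 13 degrees. A pick tip more than 7 mm under the ring would meet it.
- ring: Loose split (C-shaped) steel ring, 66 mm outer, 44 mm inner diameter, 4 mm thick, 40 g. Origin: centre, at its underside; z up; seated, axes as the grinder's. Gap from 202.5 to 247.5 degrees counter-clockwise from +x; the end to lift is that at -x. Loosened, it is gripped from above across its outside (flats at +y and -y) and lifted straight up off the hub.
- ring_end (a point): Point on the underside of the ring end that is to be lifted, in mid band over the notch: (-27.5, 0, 0) mm in the ring's frame. 48.5 mm above the grinder's origin when seated, at least 57 mm when it rests on the catch.
- pick: Loose upright pick, 75 g. Origin: middle of the underside of its square collar (26 x 26 x 4 mm), z up, +x the way the foot points. Above the collar a dark wooden handle 14 x 14 mm, from 4 to 54 mm, sides along x and y, gripped from above. Below: a 6 mm shank, stiffly adjustable, with a flat foot 2.5 mm thick, 8 mm wide, from 6 mm behind to 18 mm ahead of the axis, its underside 38 to 46 mm below the origin.
- stand: Fixed light wooden block 80 x 56 x 50 mm (x, y, z). Origin: centre of its underside, z up. A slot 15 mm wide in y goes through it from top to bottom, x = -14 to +22 mm. The pick hangs in it by its collar, foot down and pointing to the block's +x, its origin over the block's origin, 50 mm up.
- saucer: Loose white ceramic plate, 150 mm across, 18 mm high, 0.4 kg, flat in its middle. Origin at the centre of its underside, z up.
- saucer_in (a point): Centre of the saucer's inner floor, on which the ring is to lie.
- teaspoon: Steel teaspoon, 130 mm long. Bystander, not to be moved; origin at the centre of its underside.
- tea_glass: Small amber tea glass, 39 mm across, 52 mm high. Bystander, not to be moved; origin at the centre of its underside.
- glass_cup: Pressed glass cup with handle, 45 x 77 x 51 mm. Bystander, not to be moved; origin at the centre of its underside.
- mug: Teal mug, 68 x 99 x 73 mm. Bystander, not to be moved; origin at the centre of its underside.
- brown_jug: Small brown jug, 62 x 90 x 93 mm. Bystander, not to be moved; origin at the centre of its underside.
- coffee_jar: Jar of coffee with wooden lid, 66 mm across, 106 mm high. Bystander, not to be moved; origin at the centre of its underside.
- sugar: Sugar bowl, 68 mm across, 70 mm high. Bystander, not to be moved; origin at the centre of its underside.
Things that resemble listed ones, but are neither listed nor needed, are in the scene too. Leave any purple look-alike of the stand alone.

How it is judged:
By the outcome, as a careful person would: the job done as asked, in the order asked, and still so for the second after the job is handed in, with the robot touching nothing.
It also fails if it takes over 61 s, if anything falls off the work surface, if the arm or the gripper's body presses on something with over 40 N, if the wrist force passes 120 N, or if a joint passes its speed limit or range.

## Working session

There is one attempt and no reset: what is moved stays moved. The work goes in short steps, Python scripts to look and compute and a tool call to move; the robot and the scene stay as the last step left them, time stands still between calls to the robot, and variables do not carry over. Pictures are saved under pics/ and viewed, at most 10 in all, crops included, and the job is handed in when it is done.

Besides the shell and the picture viewer there is one more tool, called as name(argument=value, ...), one argument or row to a line, values as JSON. jog_arm: Moves the arm, as the interface text tells. Its arguments: {"type":"object","properties":{"steps":{"type":"array"},"grip":{"type":"number"},"squeeze":{"type":"number"}},"required":["steps"]}

```bash
mkdir -p pics
cat > h.py <<'E'
import numpy as np, cv2
from scipy.spatial.transform import Rotation as R
from bench import bot, viewer, workorder
def snap(name,fn=None):
    s=bot.observe(); c=viewer.camera(name)
    if name=='wrist':
        T=np.eye(4); T[:3,:3]=R.from_euler('xyz',s['tool_rot']).as_matrix(); T[:3,3]=s['tcp_pos']
        W=T@np.array(c['T_tool_cam'])
    else:
        W=np.eye(4); o=np.array(c['orientation']); W[:3,:3]=R.from_euler('xyz',o).as_matrix() if o.size==3 else o; W[:3,3]=c['xyz']
    d=dict(W=W,K=np.array(c['mtx']),D=np.array(c['dist']),img=c['color'])
    if fn: cv2.imwrite('pics/'+fn+'.png',d['img'][:,:,::-1]); np.savez('pics/'+fn+'.npz',**d)
    return d
def load(fn): return dict(np.load('pics/'+fn+'.npz'))
def ray(d,px,z):
    u=cv2.undistortPoints(np.array([[px]],float),d['K'],d['D'])[0,0]
    v=d['W'][:3,:3]@np.array([u[0],-u[1],-1]); o=d['W'][:3,3]
    return o+v*(z-o[2])/v[2]
def proj(d,P):
    P=np.atleast_2d(P); q=(P-d['W'][:3,3])@d['W'][:3,:3]; q=q*[1,-1,-1]
    return cv2.projectPoints(q,np.zeros(3),np.zeros(3),d['K'],d['D'])[0][:,0]
def crop(fn,x0,y0,w,h,s,out):
    im=cv2.imread('pics/'+fn+'.png')[y0:y0+h,x0:x0+w]; cv2.imwrite('pics/'+out+'.png',cv2.resize(im,None,fx=s,fy=s,interpolation=cv2.INTER_CUBIC))
E
python3 - <<'E'
from h import *
for n in('scene','side','wrist'):
    d=snap(n,n+'0'); print(n,d['W'].round(3).tolist())
a=[cv2.imread(f'pics/{n}0.png') for n in('scene','side')]
print(bot.observe())
E
```

```text
scene [[0.775, 0.428, -0.465, -0.119], [-0.631, 0.551, -0.546, -0.716], [0.022, 0.717, 0.697, 0.996], [0.0, 0.0, 0.0, 1.0]]
side [[0.992, 0.065, -0.107, 0.338], [-0.126, 0.54, -0.832, -1.334], [0.003, 0.839, 0.544, 0.965], [0.0, 0.0, 0.0, 1.0]]
wrist [[1.0, -0.001, 0.002, 0.624], [-0.0, 0.946, 0.325, 0.083], [-0.002, -0.325, 0.946, 0.374], [0.0, 0.0, 0.0, 1.0]]
{'t': 0.15, 'joint_pos': array([-0.04148868,  0.41786411, -0.01029833,  1.61400203,  0.00467837,
        1.11069912, -0.05302795]), 'dq': array([ 1.64518513e-05, -3.52306564e-03,  9.02054231e-04, -2.95789706e-03,
        1.24342327e-03, -7.75675989e-04,  1.78629512e-03]), 'tau': array([ 4.94602627e-04, -8.64738035e+01,  6.78995568e-01, -4.35059202e+01,
        1.90656655e-02,  5.86454262e-03, -4.75439651e-05]), 'tcp_pos': array([ 6.24764597e-01, -8.97273847e-06,  2.49801211e-01]), 'tool_rot': array([-3.14064595e+00,  6.10569183e-05,  1.57075073e+00]), 'wrist_force': array([ 0.44894648, -0.14487392,  0.29664148]), 'wrist_torque': array([-0.03476985, -0.01558947, -0.00690069]), 'grip_force': 0.0, 'width': 0.0857179543768186}
```

View pics/scene0.png

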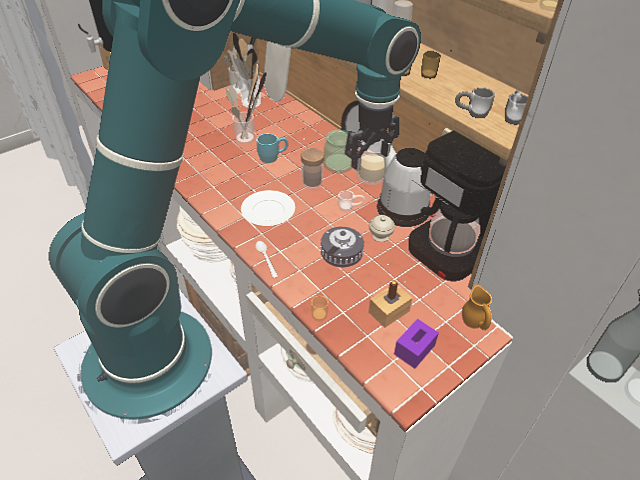

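View pics/side0.png

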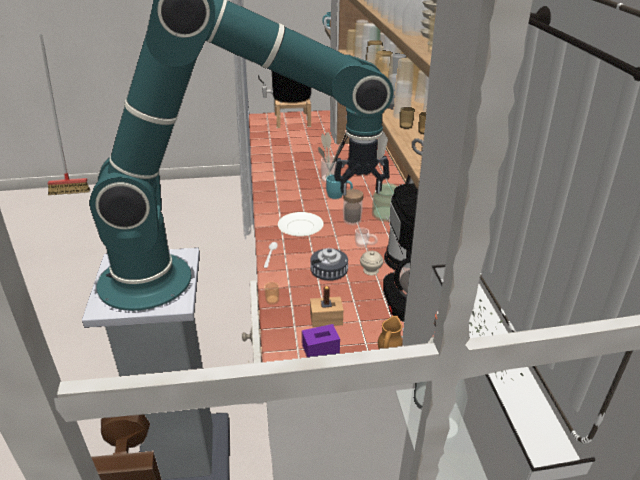

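The stand is the light wooden block with the pick in it, at scene (390,303). The empty purple look-alike at (416,343) is left alone. The grinder is at (342,246) and the saucer at (268,208).

Run:
```python
from h import *
crop('scene0',300,215,130,115,6,'c1')
d=load('scene0')
for n,p,z in [('saucer',(268,208),.01),('hub',(342,234),.0675),('standtop',(391,298),.05),('glass',(319,308),.026),('sugar',(381,228),.035),('spoon',(266,258),0.003),('jug',(480,308),.045),('cup',(348,201),.025),('purple',(416,338),.05)]:
    print(n,ray(d,p,z).round(3))
```

```text
saucer [0.482 0.235 0.01 ]
hub [ 0.537 -0.014  0.068]
standtop [ 0.501 -0.23   0.05 ]
glass [ 0.366 -0.136  0.026]
sugar [ 0.656 -0.036  0.035]
spoon [0.372 0.087 0.003]
jug [ 0.644 -0.374  0.045]
cup [0.667 0.108 0.025]
purple [ 0.467 -0.342  0.05 ]
```

View pics/c1.png

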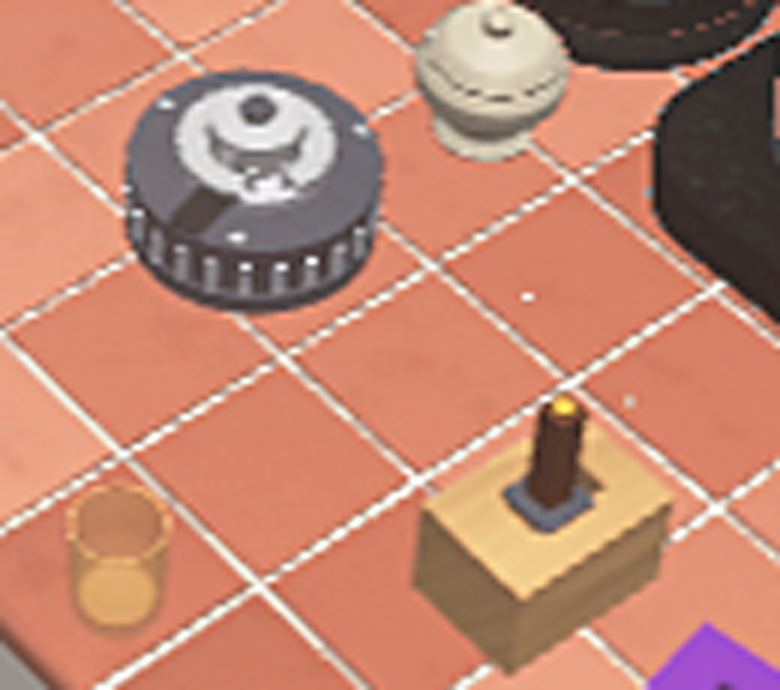

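Run:
```python
from h import *
d=load('scene0'); f=lambda x,y:(300+x/6-.4,215+y/6-.4)
for n,p,z in [('L',(423,503),.05),('F',(525,600),.05),('Rr',(672,500),.05),('collar c',(550,503),.054),('handle top',(562,405),.104),('notch outer',(185,222),.045),('notch inner',(215,200),.045),('hub nut',(258,105),.073),('gL',(127,160),.042),('gR',(384,160),.042),('gF',(250,250),.042)]:
    print(n,ray(d,f(*p),z).round(4))
w=load('wrist0'); print(w['K'],w['D'],d['K'][0,0]); print(bot.tips_ahead)
for c in [(0,0),(639,0),(0,479),(639,479)]: print(c,ray(w,c,0.05).round(3))
```

```text
L [ 0.4629 -0.201   0.05  ]
F [ 0.4615 -0.2582  0.05  ]
Rr [ 0.5388 -0.2588  0.05  ]
collar c [ 0.4984 -0.233   0.054 ]
handle top [ 0.5016 -0.2281  0.104 ]
notch outer [ 0.4893 -0.0276  0.045 ]
notch inner [ 0.5073 -0.0255  0.045 ]
hub nut [ 0.5388 -0.0144  0.073 ]
gL [0.4951 0.0178 0.042 ]
gR [ 0.5813 -0.0493  0.042 ]
gF [ 0.5021 -0.0543  0.042 ]
[[361.8073793    0.         316.86348129]
 [  0.         361.8073793  239.15096553]
 [  0.           0.           1.        ]] [-0.01452547  0.          0.          0.          0.        ] 531.3304967684671
0.019
(0, 0) [0.375 0.17  0.05 ]
(639, 0) [0.875 0.17  0.05 ]
(0, 479) [ 0.224 -0.348  0.05 ]
(639, 479) [ 1.027 -0.346  0.05 ]
```

View pics/wrist0.png

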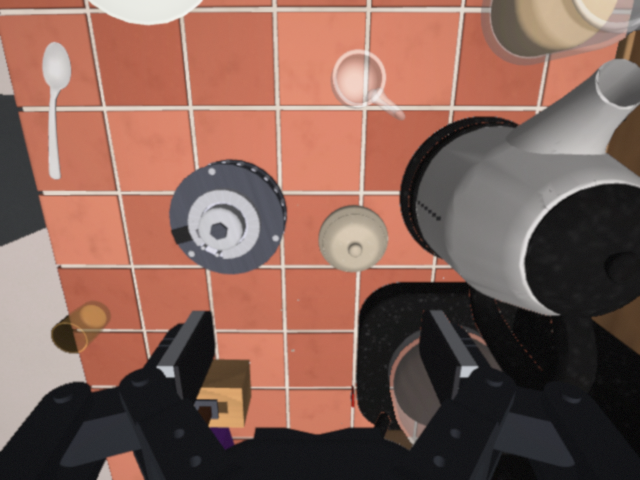

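Notch points along about -x (grinder yaw ≈ 15°), with hub nut at wrist (219,230) and notch at (181,236); the stand is nearly aligned with the world axes, pick at (207,408). Moving above the stand.

jog_arm(
  steps=[
    [[-229, -125, 40], [0, 0, 0]],
    [[-229, -125, 40], [0, 0, 0]],
    [[-229, -125, 40], [0, 0, 0]],
    [[-229, -125, 40], [0, 0, 0]],
    [[-229, -125, 40], [0, 0, 0]],
    [[-229, -125, 40], [0, 0, 0]],
    [[-229, -125, 40], [0, 0, 0]],
    [[-229, -125, 40], [0, 0, 0]],
  ],
)

```text
t: 0.95
tcp_pos: [0.5004, -0.2283, 0.2103]
tool_rot: [3.142, -0.0, 1.571]
wrist_force: [0.6, 1.5, -0.0]
width: 0.0857
grip_force: 0.0
```

Run:
```python
from h import *
s=bot.observe(); print(s['t'],s['tcp_pos'],s['tool_rot'])
d=snap('wrist','w1')
print(proj(d,[[.5,-.23,.104],[.5,-.23,.054],[.5,-.23,.05]]))
crop('w1',200,180,260,195,3,'w1c')
```

```text
0.95 [ 0.50042758 -0.2282768   0.2103037 ] [ 3.14156466e+00 -3.66638948e-04  1.57123559e+00]
[[317.99500284 247.19760643]
 [317.883525   225.85661996]
 [317.87613825 224.44326699]]
```

View pics/w1c.png

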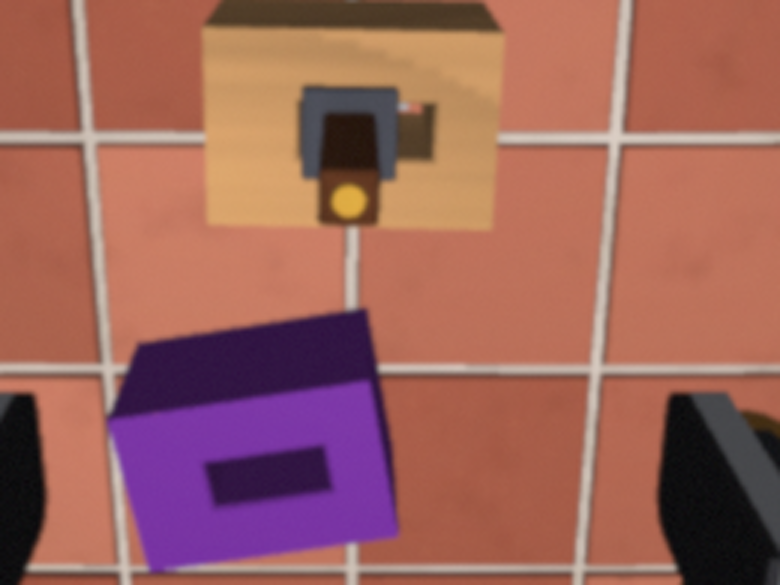

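The pick's handle top is at wrist (316,246) and the collar centre at (317,224), within 1 mm of the estimate. The stand's yaw is about -1.2°. Descending and gripping.

jog_arm(
  steps=[
    [[0, -0.5, 50], [0, 0, 1.2]],
    [[0, -0.5, 90], [0, 0, 1.2]],
    [[0, -0.5, 115], [0, 0, 1.2]],
    [[0, -0.5, 129], [0, 0, 1.2]],
    [[0, -0.5, 129], [0, 0, 1.2]],
  ],
)

```text
t: 1.5
tcp_pos: [0.4994, -0.2278, 0.0801]
tool_rot: [-3.14, -0.001, 1.551]
wrist_force: [0.5, -0.6, 0.1]
width: 0.0855
grip_force: 0.0
```

jog_arm(
  steps=[
    [[0, 0, 0], [0, 0, 0]],
    [[0, 0, 0], [0, 0, 0]],
    [[0, 0, 0], [0, 0, 0]],
    [[0, 0, 0], [0, 0, 0]],
    [[0, 0, 0], [0, 0, 0]],
    [[0, 0, 0], [0, 0, 0]],
    [[0, 0, 0], [0, 0, 0]],
    [[0, 0, 0], [0, 0, 0]],
  ],
  grip=5,
  squeeze=60,
)

```text
t: 2.3
tcp_pos: [0.4997, -0.2291, 0.0819]
tool_rot: [3.141, 0.0, 1.55]
wrist_force: [-0.7, 1.4, 7.1]
width: 0.013
grip_force: 58.3
```

jog_arm(
  steps=[
    [[0, 0, -5], [0, 0, 0]],
    [[0, 0, -20], [0, 0, 0]],
    [[0, 0, -50], [0, 0, 0]],
    [[0, 0, -90], [0, 0, 0]],
    [[0, 0, -90], [0, 0, 0]],
    [[0, 0, -90], [0, 0, 0]],
  ],
)

```text
t: 2.9
tcp_pos: [0.4997, -0.2291, 0.1721]
tool_rot: [3.14, 0.001, 1.55]
wrist_force: [-0.1, -0.0, -2.1]
width: 0.0132
grip_force: 58.5
```

Run:
```python
from h import *
s=bot.observe(); print(s['t'],s['tcp_pos'],s['tool_rot'],s['wrist_force'],s['width'])
d=snap('scene','s2'); print(proj(d,[s['tcp_pos'],s['tcp_pos']-[0,0,.08]]))
d=snap('side','d2'); p=proj(d,[s['tcp_pos'],s['tcp_pos']-[0,0,.08]]);print(p)
# wrist for grinder
snap('wrist','w2')
def sub(fn,c,w,h,s): 
    im=cv2.imread(f'pics/{fn}.png'); x,y=int(c[0]-w/2),int(c[1]-h/2); return cv2.resize(im[y:y+h,x:x+w],None,fx=s,fy=s,interpolation=cv2.INTER_CUBIC)
a=sub('d2',p.mean(0),80,110,5); ps=proj(load('s2'),[s['tcp_pos']-[0,0,.05]])[0]; b=sub('s2',ps,80,110,5)
print('origins',p.mean(0)-[40,55],ps-[40,55])
cv2.imwrite('pics/m2.png',np.hstack([a,b]))
```

```text
2.9 [ 0.4997086  -0.22910353  0.17206685] [3.14009888e+00 5.45337236e-04 1.54982200e+00] [-0.058594   -0.03962569 -2.09205489] 0.013199811730532598
[[396.59024812 261.81393814]
 [392.36095547 286.25989983]]
[[327.38263162 265.98277775]
 [327.03350978 291.80747686]]
origins [287.2080707  223.89512731] [353.90013257 222.36877137]
```

View pics/m2.png

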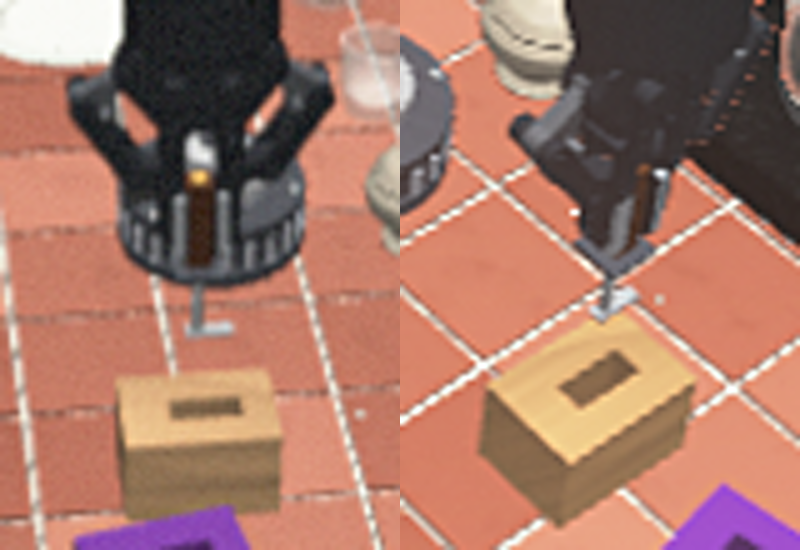

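The pick hangs straight and its foot points to +x (side crop 188–232, row 332). The empty stand is below it. Moving to just outside the notch, above the ring.

jog_arm(
  steps=[
    [[200, -19, 8], [0, 0, -16.2]],
    [[200, -19, 8], [0, 0, -16.2]],
    [[200, -19, 8], [0, 0, -16.2]],
    [[200, -19, 8], [0, 0, -16.2]],
    [[200, -19, 8], [0, 0, -16.2]],
    [[200, -19, 8], [0, 0, -16.2]],
    [[200, -19, 8], [0, 0, -16.2]],
    [[200, -19, 8], [0, 0, -16.2]],
  ],
)

```text
t: 3.85
tcp_pos: [0.4846, -0.0298, 0.1629]
tool_rot: [-3.141, 0.0, 1.831]
wrist_force: [0.7, 0.2, -0.5]
width: 0.0134
grip_force: 58.5
```

Run:
```python
from h import *
s=bot.observe(); print(s['t'],s['tcp_pos'],s['tool_rot'],s['wrist_force'])
d=snap('wrist','w3'); snap('scene','s3')
w=load('wrist0'); print(ray(w,(219,230),.073),ray(w,(181,236),.045))
c=np.array([.5385,-.0145]); M=R.from_euler('z',15,degrees=True).as_matrix()[:2,:2]
for n,p in dict(nut=(0,0,.073),notch=(-.033,0,.045),pad=(-.054,0,.045),padL=(-.054,.0075,.045),padR=(-.054,-.0075,.045)).items(): print(n,proj(d,[[*(c+M@p[:2]),p[2]]]))
p=proj(d,[[*(c+M@[-.033,0]),.045]])[0]; print(p)
x,y=max(0,int(p[0]-110)),max(0,int(p[1]-100)); print('crop',x,y); crop('w3',x,y,266,200,3,'w3c')
```

```text
3.85 [ 0.48457026 -0.02982438  0.16293247] [-3.14082916e+00  7.71855602e-05  1.83067830e+00] [ 0.70116947  0.18479803 -0.46152125]
[ 0.53775201 -0.01181621  0.073     ] [ 0.4925492  -0.02671378  0.045     ]
nut [[407.36669707 252.62707697]]
notch [[351.45162042 238.44297316]]
pad [[321.75748527 238.48186133]]
padL [[321.78219769 228.3496934 ]]
padR [[321.73313031 248.42305444]]
[351.45162042 238.44297316]
crop 241 138
```

View pics/w3c.png

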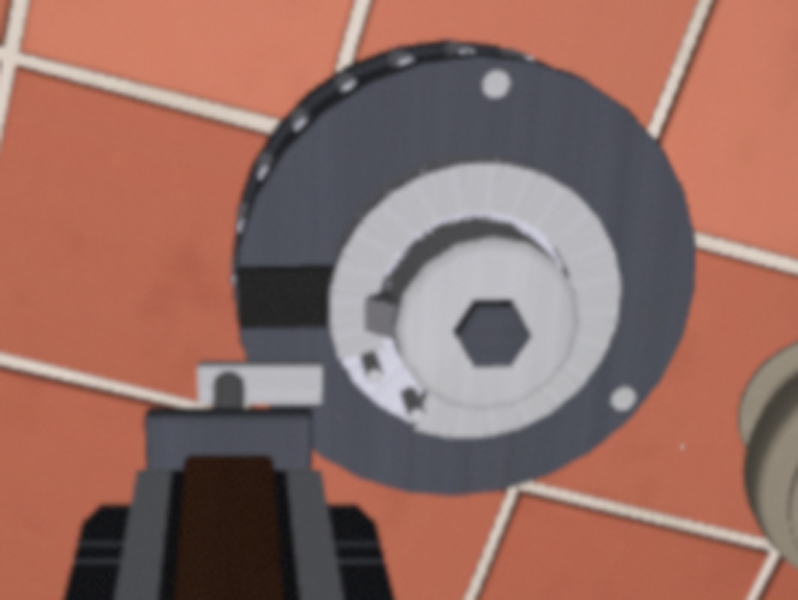

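The pad spans crop (238–330, 267–327) and the foot lies parallel below it, its tip at crop (322,383). Fitting the offsets.

Run:
```python
from h import *
from scipy.optimize import least_squares
d=load('w3'); f=lambda x,y:np.array([241+(x+.5)/3-.5,138+(y+.5)/3-.5])
obs=[((-.054,.0075,.045),(238,268)),((-.054,-.0075,.045),(240,327)),((-.033,.0075,.045),(331,266)),((0,0,.073),(492,333))]
# ring outer ellipse centre
def P(v): 
    M=R.from_euler('z',v[2]).as_matrix()
    return [np.array([v[0],v[1],0])+M@np.array(o[0]) for o in obs]
r=least_squares(lambda v:(proj(d,P(v))-[f(*o[1]) for o in obs]).ravel(),[.5385,-.0145,.26])
print('grinder',r.x,np.degrees(r.x[2]),r.fun.round(2))
s3=dict(t=[.48457026,-.02982438,.16293247],y=1.83067830)
t=np.array(s3['t']); X=np.array([np.sin(s3['y']),-np.cos(s3['y']),0])  # pick +x = tool y
Y=np.array([-X[1],X[0],0])
for h in (.068,.07,.072,.074,.076):
    print(h,proj(d,[t+.018*X+.004*Y-[0,0,h],t-.006*X+.004*Y-[0,0,h],t+.018*X-.004*Y-[0,0,h]]).round(1).tolist())
print('obs',f(322,364),f(198,364),f(322,404))
c=r.x[:2]; e=np.array([np.cos(r.x[2]),np.sin(r.x[2])]); yaw=r.x[2]
rel=t[:2]-c; print('tcp in grinder frame',rel@e, rel@[-e[1],e[0]])
print('yaw err deg (pick-grinder)',np.degrees(np.arctan2(X[1],X[0])-yaw))
```

```text
grinder [ 0.53676198 -0.01239117  0.28681826] 16.4334757123922 [-0.08 -0.2  -0.23  0.26 -1.04 -0.29  1.22  0.29]
0.068 [[350.5, 261.4], [308.7, 261.4], [350.1, 274.1]]
0.07 [[350.2, 260.1], [308.8, 260.0], [349.8, 272.7]]
0.072 [[349.9, 258.8], [308.8, 258.8], [349.5, 271.3]]
0.074 [[349.6, 257.5], [308.9, 257.5], [349.2, 270.0]]
0.076 [[349.3, 256.2], [309.0, 256.2], [349.0, 268.6]]
obs [348. 259.] [306.66666667 259.        ] [348.         272.33333333]
tcp in grinder frame -0.05499151906945712 -0.0019559020741251178
yaw err deg (pick-grinder) -1.5433354762078306
```

jog_arm(
  steps=[
    [[2, 1, 20], [0, 0, -1.5]],
    [[2, 1, 35], [0, 0, -1.5]],
    [[2, 1, 38], [0, 0, -1.5]],
    [[2, 1, 38], [0, 0, -1.5]],
    [[2, 1, 38], [0, 0, -1.5]],
  ],
)

```text
t: 4.45
tcp_pos: [0.4855, -0.0267, 0.1259]
tool_rot: [3.141, 0.0, 1.858]
wrist_force: [-0.0, -0.3, -0.4]
width: 0.0133
grip_force: 58.5
```

Run:
```python
from h import *
s=bot.observe(); print(s['t'],s['tcp_pos'],s['tool_rot'],s['wrist_force'])
d=snap('wrist','w4'); snap('side','d4'); crop('w4',240,150,200,150,4,'w4c')
```

```text
4.45 [ 0.48547495 -0.02669394  0.12589448] [3.14098328e+00 2.76317311e-04 1.85828650e+00] [-0.03906178 -0.28099265 -0.3626673 ]
```

View pics/w4c.png

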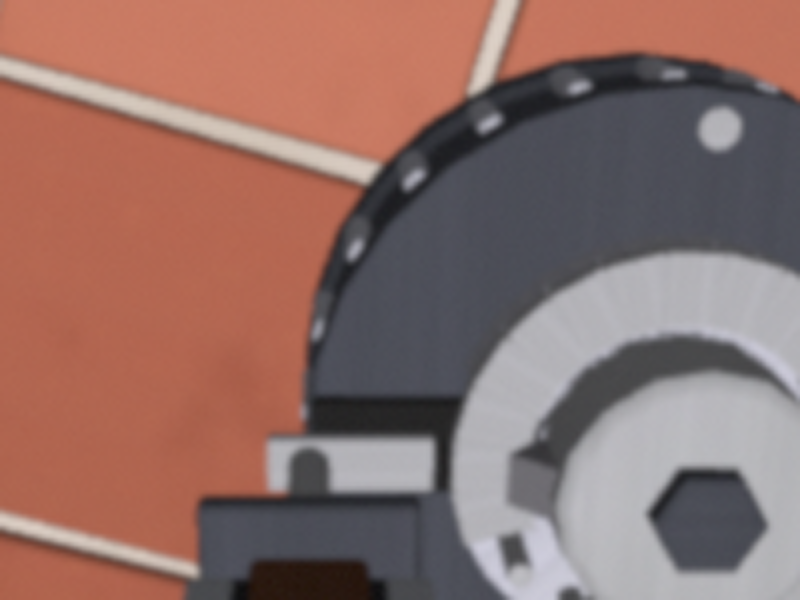

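The foot (crop 437–493 rows, tip at col 435) is about 3 mm outside the ring edge (455) and well inside the pad's width. Now probing downward.

jog_arm(
  steps=[
    [[-1, 0, 3], [0, 0, 0]],
    [[-1, 0, 4], [0, 0, 0]],
    [[-1, 0, 5], [0, 0, 0]],
    [[-1, 0, 5], [0, 0, 0]],
  ],
)

```text
t: 4.95
tcp_pos: [0.4853, -0.0274, 0.1202]
tool_rot: [-3.141, -0.0, 1.859]
wrist_force: [-0.1, -0.1, -1.7]
width: 0.0134
grip_force: 58.5
```

jog_arm(
  steps=[
    [[0, 0, 0.5], [0, 0, 0]],
    [[0, 0, 1], [0, 0, 0]],
    [[0, 0, 1], [0, 0, 0]],
    [[0, 0, 1], [0, 0, 0]],
  ],
)

```text
t: 5.35
tcp_pos: [0.4854, -0.0274, 0.1193]
tool_rot: [-3.141, 0.0, 1.859]
wrist_force: [-0.3, -0.6, -0.6]
width: 0.0132
grip_force: 58.5
```

jog_arm(
  steps=[
    [[0, 0, 0.5], [0, 0, 0]],
    [[0, 0, 0.7], [0, 0, 0]],
    [[0, 0, 0.7], [0, 0, 0]],
    [[0, 0, 0.7], [0, 0, 0]],
  ],
)

```text
t: 5.75
tcp_pos: [0.4854, -0.0274, 0.1186]
tool_rot: [-3.142, -0.0, 1.859]
wrist_force: [0.2, -0.7, -1.0]
width: 0.0132
grip_force: 58.5
```

jog_arm(
  steps=[
    [[0, 0, 0.6], [0, 0, 0]],
    [[0, 0, 0.6], [0, 0, 0]],
    [[0, 0, 0.6], [0, 0, 0]],
  ],
)

```text
t: 6.05
tcp_pos: [0.4854, -0.0274, 0.118]
tool_rot: [-3.141, 0.0, 1.859]
wrist_force: [0.3, 0.1, -0.2]
width: 0.0132
grip_force: 58.5
```

Run:
```python
from h import *
F=[]
for i in range(3): F.append(bot.observe()['wrist_force']); viewer.camera('side')
print(np.round(F,1))
```

```text
[[ 0.3  0.1 -0.2]
 [ 0.2 -0.3 -1.1]
 [-0.2  0.7 -0.6]]
```

jog_arm(
  steps=[
    [[0, 0, 0.5], [0, 0, 0]],
    [[0, 0, 0.5], [0, 0, 0]],
    [[0, 0, 0.5], [0, 0, 0]],
  ],
)

```text
t: 6.5
tcp_pos: [0.4854, -0.0274, 0.1175]
tool_rot: [-3.142, 0.0, 1.859]
wrist_force: [-1.3, -0.2, -0.0]
width: 0.0132
grip_force: 58.6
```

jog_arm(
  steps=[
    [[0, 0, 0.5], [0, 0, 0]],
    [[0, 0, 0.5], [0, 0, 0]],
    [[0, 0, 0.5], [0, 0, 0]],
  ],
)

```text
t: 6.8
tcp_pos: [0.4854, -0.0274, 0.117]
tool_rot: [3.142, 0.0, 1.859]
wrist_force: [-0.6, -1.0, 2.3]
width: 0.0132
grip_force: 58.7
```

jog_arm(
  steps=[
    [[0, 0, 0.5], [0, 0, 0]],
    [[0, 0, 0.5], [0, 0, 0]],
    [[0, 0, 0.5], [0, 0, 0]],
  ],
)

```text
t: 7.1
tcp_pos: [0.4855, -0.0275, 0.1165]
tool_rot: [3.142, 0.0, 1.859]
wrist_force: [-0.4, -0.8, 4.8]
width: 0.0131
grip_force: 59.0
```

Contact is at TCP z ≈ 0.1176. Backing off to a light touch and sliding inward.

jog_arm(
  steps=[
    [[0, 0, -0.7], [0, 0, 0]],
    [[0, 2, -0.7], [0, 0, 0]],
    [[0, 4, -0.7], [0, 0, 0]],
    [[0, 5.5, -0.7], [0, 0, 0]],
    [[0, 7, -0.7], [0, 0, 0]],
    [[0, 8.3, -0.7], [0, 0, 0]],
    [[0, 8.3, -0.7], [0, 0, 0]],
    [[0, 8.3, -0.7], [0, 0, 0]],
  ],
)

```text
t: 7.9
tcp_pos: [0.4935, -0.025, 0.1172]
tool_rot: [3.141, 0.0, 1.859]
wrist_force: [-0.1, 0.5, 1.3]
width: 0.0132
grip_force: 58.8
```

Run:
```python
from h import *
s=bot.observe(); print(s['t'],s['tcp_pos'],s['tool_rot'],s['wrist_force'])
d=snap('wrist','w5'); crop('w5',240,150,200,150,4,'w5c')
```

```text
7.9 [ 0.49354235 -0.02498331  0.11721971] [3.14126668e+00 6.97915662e-05 1.85886842e+00] [-0.12166718  0.48511773  1.27744564]
```

View pics/w5c.png

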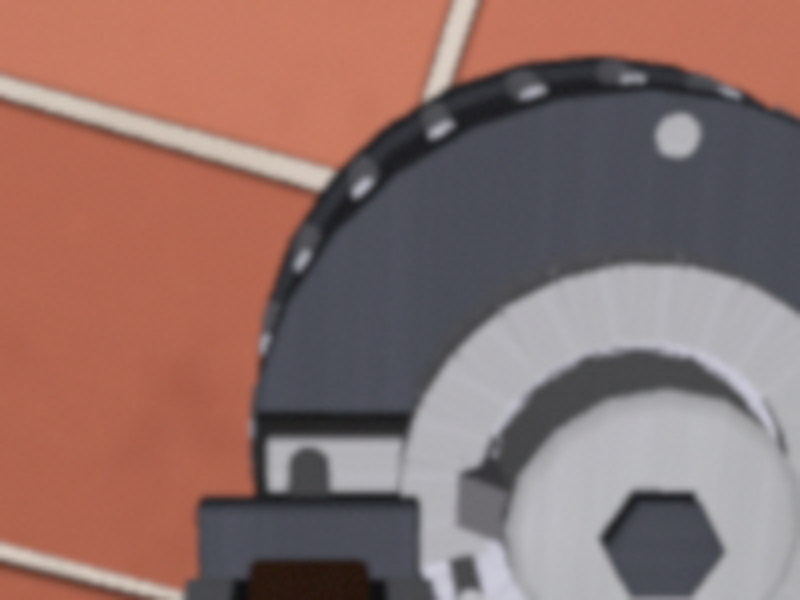

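Foot seen from crop col 266 to 402, so about 4.7 mm is under the ring. Lifting.

jog_arm(
  steps=[
    [[0, 0, -1], [0, 0, 0]],
    [[0, 0, -2], [0, 0, 0]],
    [[0, 0, -3], [0, 0, 0]],
    [[0, 0, -4], [0, 0, 0]],
    [[0, 0, -5], [0, 0, 0]],
    [[0, 0, -6], [0, 0, 0]],
    [[0, 0, -6], [0, 0, 0]],
    [[0, 0, -6], [0, 0, 0]],
  ],
)

```text
t: 8.75
tcp_pos: [0.493, -0.0251, 0.123]
tool_rot: [-3.141, -0.0, 1.859]
wrist_force: [-2.9, -0.3, -7.1]
width: 0.0132
grip_force: 58.7
```

jog_arm(
  steps=[
    [[0, 0, -0.7], [0, 0, 0]],
    [[0, 0, -1.4], [0, 0, 0]],
    [[0, 0, -2], [0, 0, 0]],
    [[0, 0, -2.5], [0, 0, 0]],
    [[0, 0, -3], [0, 0, 0]],
    [[0, 0, -3], [0, 0, 0]],
  ],
)

```text
t: 9.35
tcp_pos: [0.4939, -0.025, 0.1265]
tool_rot: [3.14, 0.0, 1.859]
wrist_force: [0.9, -0.4, -1.9]
width: 0.0132
grip_force: 59.6
```

Run:
```python
from h import *
s=bot.observe(); print(s['t'],s['tcp_pos'],s['tool_rot'],s['wrist_force'],s['wrist_torque'])
snap('wrist','w6'); snap('side','d6'); snap('scene','s6')
```

```text
9.35 [ 0.49389733 -0.02499065  0.12653384] [3.14043422e+00 2.98902853e-04 1.85883157e+00] [ 0.87479369 -0.40580721 -1.9222559 ] [ 0.02431627 -0.08342102  0.02906629]
```

jog_arm(
  steps=[
    [[0, 0, -0.7], [0, 0, 0]],
    [[0, 0, -1.4], [0, 0, 0]],
    [[0, 0, -1.4], [0, 0, 0]],
  ],
)

```text
t: 9.8
tcp_pos: [0.4934, -0.0251, 0.1277]
tool_rot: [3.141, 0.0, 1.859]
wrist_force: [-0.1, -0.4, -0.4]
width: 0.0132
grip_force: 59.6
```

Run:
```python
from h import *
s=bot.observe(); print(s['t'],s['tcp_pos'],s['wrist_force'])
ds=[load('w5'),load('w6'),snap('wrist','w7'),]
a=[cv2.resize(d['img'][150:300,240:440],None,fx=2,fy=2,interpolation=2) for d in ds]
q=[cv2.resize(snap('side')['img'][235:290,300:373],(400,300),interpolation=2)]
cv2.imwrite('pics/m7.png',np.vstack([np.hstack(a[:2]),np.hstack([a[2],q[0]])])[:,:,::-1])
```

```text
9.8 [ 0.49343979 -0.02505794  0.12771569] [-0.10588485 -0.40542096 -0.41580424]
```

jog_arm(
  steps=[
    [[0, 0, 1.5], [0, 0, 0]],
    [[0, 0, 3], [0, 0, 0]],
    [[0, 0, 4], [0, 0, 0]],
    [[0, -2, 4], [0, 0, 0]],
    [[0, -5, 4], [0, 0, 0]],
    [[0, -8.3, 4], [0, 0, 0]],
    [[1, -8.3, 2], [0, 0, 0]],
    [[1, -8.3, 2], [0, 0, 0]],
  ],
)

```text
t: 10.7
tcp_pos: [0.4852, -0.0263, 0.1259]
tool_rot: [3.141, 0.0, 1.859]
wrist_force: [0.5, 0.8, -1.6]
width: 0.0133
grip_force: 59.6
```

Run:
```python
from h import *
s=bot.observe(); print(s['t'],s['tcp_pos'],s['tool_rot'],s['wrist_force'])
d=snap('wrist','w8'); s8=snap('side','d8'); c8=snap('scene','s8')
a=[cv2.resize(x['img'][190:320,300:480],(400,289),interpolation=2) for x in (load('w4'),d)]
b=[cv2.resize(x['img'][225:290,300:390],(400,289),interpolation=2) for x in (s8,)]
e=[cv2.resize(x['img'][220:285,300:390],(400,289),interpolation=2) for x in (c8,)]
cv2.imwrite('pics/m8.png',np.vstack([np.hstack(a),np.hstack(b+e)])[:,:,::-1])
```

```text
10.7 [ 0.48517784 -0.0263367   0.12591443] [3.14124453e+00 1.01196895e-04 1.85887500e+00] [ 0.51486863  0.79605366 -1.61043767]
```

View pics/m8.png

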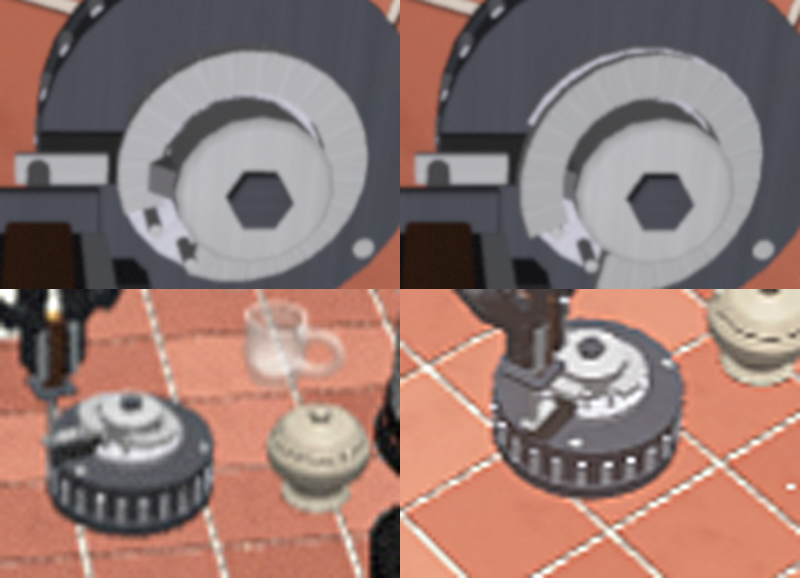

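The ring is now tilted up at the notch end and the catch nose is hidden beneath it (montage, top right at about 530,190). That matches the sharp force drop, so the ring is on the catch. Returning the pick to the stand.

jog_arm(
  steps=[
    [[0, 0, -25], [0, 0, 0]],
    [[0, 0, -46], [0, 0, 0]],
    [[-199, -43.7, -50], [0, 0, 17.7]],
    [[-199, -43.7, -50], [0, 0, 17.7]],
    [[-199, -43.7, -50], [0, 0, 17.7]],
    [[-199, -43.7, -50], [0, 0, 17.7]],
    [[-199, -43.7, -50], [0, 0, 17.7]],
    [[-199, -43.7, -50], [0, 0, 17.7]],
  ],
)

```text
t: 11.65
tcp_pos: [0.4994, -0.231, 0.1753]
tool_rot: [-3.141, 0.0, 1.547]
wrist_force: [0.2, 1.9, -1.2]
width: 0.0133
grip_force: 59.7
```

jog_arm(
  steps=[
    [[0, 0, 0], [0, 0, 0]],
    [[0, 0, 0], [0, 0, 0]],
  ],
)

```text
t: 11.85
tcp_pos: [0.5, -0.2283, 0.1756]
tool_rot: [-3.141, -0.0, 1.552]
wrist_force: [0.7, 0.0, 0.0]
width: 0.0132
grip_force: 59.8
```

Run:
```python
from h import *
s=bot.observe(); print(s['t'],s['tcp_pos'],s['tool_rot'],s['wrist_force'])
p=s['tcp_pos']; y=s['tool_rot'][2]; dv=np.array([.4997,-.2291,.082])-p
print('tool shift mm',1e3*np.array([dv[0]*np.cos(y)+dv[1]*np.sin(y),dv[0]*np.sin(y)-dv[1]*np.cos(y),-dv[2]]),'turn z',np.degrees(y-1.5498))
```

```text
11.85 [ 0.49997522 -0.22827391  0.17558908] [-3.14149559e+00 -4.25240630e-04  1.55177984e+00] [0.69846888 0.00614456 0.03403135]
tool shift mm [-0.83117344 -0.25946559 93.58907858] turn z 0.11343663775093657
```

jog_arm(
  steps=[
    [[0, 0, 25], [0, 0, 0]],
    [[0, 0, 40], [0, 0, 0]],
    [[0, 0, 55], [0, 0, 0]],
    [[0, 0, 70], [0, 0, 0]],
    [[0, 0, 85], [0, 0, 0]],
    [[0, 0, 91], [0, 0, 0]],
    [[0, 0, 93], [0, 0, 0]],
    [[0, 0, 93], [0, 0, 0]],
  ],
)

```text
t: 12.65
tcp_pos: [0.5, -0.2294, 0.0829]
tool_rot: [3.141, 0.0, 1.55]
wrist_force: [0.2, -0.5, -0.9]
width: 0.0132
grip_force: 59.8
```

Run:
```python
from h import *
F=[]
for i in range(3):
    s=bot.observe(); F.append(s['wrist_force']); viewer.camera('side')
print(np.round(F,1),s['tcp_pos'],s['t'])
```

```text
[[ 0.2 -0.5 -0.9]
 [-0.5  0.1 -1. ]
 [-0.1 -0.6 -0.6]] [ 0.50011944 -0.22965738  0.08327661] 12.75
```

jog_arm(
  steps=[
    [[0, 0, 0.5], [0, 0, 0]],
    [[0, 0, 1], [0, 0, 0]],
    [[0, 0, 1], [0, 0, 0]],
  ],
)

```text
t: 13.1
tcp_pos: [0.4999, -0.2297, 0.0819]
tool_rot: [3.141, 0.0, 1.55]
wrist_force: [-1.5, -0.1, 4.4]
width: 0.0128
grip_force: 60.5
```

jog_arm(
  steps=[
    [[0, 0, 0], [0, 0, 0]],
    [[0, 0, 0], [0, 0, 0]],
    [[0, 0, 0], [0, 0, 0]],
    [[0, 0, 0], [0, 0, 0]],
    [[0, 0, 0], [0, 0, 0]],
    [[0, 0, 0], [0, 0, 0]],
  ],
  grip=40,
)

```text
t: 13.7
tcp_pos: [0.4997, -0.2297, 0.0816]
tool_rot: [-3.142, 0.0, 1.55]
wrist_force: [-0.7, -0.3, -0.5]
width: 0.04
grip_force: 0.0
```

jog_arm(
  steps=[
    [[0, 0, -15], [0, 0, 0]],
    [[0, 0, -45], [0, 0, 0]],
    [[0, 0, -90], [0, 0, 0]],
    [[0, 0, -129], [0, 0, 0]],
    [[0, 0, -129], [0, 0, 0]],
    [[0, 0, -129], [0, 0, 0]],
  ],
  grip=85,
)

```text
t: 14.3
tcp_pos: [0.5001, -0.2298, 0.2123]
tool_rot: [3.139, 0.001, 1.55]
wrist_force: [0.0, 0.2, -1.5]
width: 0.0853
grip_force: 0.0
```

Run:
```python
from h import *
s=bot.observe(); print(s['t'],s['tcp_pos'],s['tool_rot'],s['wrist_force'],s['width'])
d=snap('wrist','w9'); a=load('w1')
# yellow handle cap and collar location vs w1
def cap(im):
    h=cv2.cvtColor(im,cv2.COLOR_RGB2HSV); m=cv2.inRange(h,(20,120,150),(32,255,255)); m[:200]=0;m[300:]=0;m[:,:280]=0;m[:,360:]=0
    y,x=np.nonzero(m); return len(x),x.mean(),y.mean()
print(cap(a['img']),cap(d['img'])); print(ray(a,cap(a['img'])[1:],.104),ray(d,cap(d['img'])[1:],.104))
```

```text
14.3 [ 0.50007443 -0.22978803  0.21233385] [3.13920432e+00 8.10588945e-04 1.54986400e+00] [ 0.04727148  0.20903723 -1.52075384] 0.08529940124109155
(70, np.float64(315.65714285714284), np.float64(246.18571428571428)) (72, np.float64(316.19444444444446), np.float64(243.875))
[ 0.49841312 -0.22926979  0.104     ] [ 0.49868413 -0.22996642  0.104     ]
```

The pick hangs in its stand again; its cap is back within 1 mm. To learn the fingertip reach at ring width, I'll touch bare tile with the fingers at 63 mm.

jog_arm(
  steps=[
    [[40, 0, 10], [0, 0, 0]],
    [[80, 0, 40], [0, 0, 0]],
    [[94, 0, 90], [0, 0, 0]],
    [[94, 0, 135], [0, 0, 0]],
    [[94, 0, 170], [0, 0, 0]],
    [[94, 0, 185], [0, 0, 0]],
    [[94, 0, 188], [0, 0, 0]],
    [[94, 0, 188], [0, 0, 0]],
  ],
  grip=63,
  squeeze=40,
)

```text
t: 15.15
tcp_pos: [0.5012, -0.1357, 0.0222]
tool_rot: [-3.14, -0.0, 1.55]
wrist_force: [0.7, 1.1, 0.4]
width: 0.0628
grip_force: 0.0
```

jog_arm(
  steps=[
    [[0, 0, 2], [0, 0, 0]],
    [[0, 0, 4], [0, 0, 0]],
    [[0, 0, 4], [0, 0, 0]],
  ],
)

```text
t: 15.45
tcp_pos: [0.5019, -0.1357, 0.019]
tool_rot: [3.141, 0.0, 1.55]
wrist_force: [1.2, -0.1, -0.6]
width: 0.0631
grip_force: 0.0
```

jog_arm(
  steps=[
    [[0, 0, 1], [0, 0, 0]],
    [[0, 0, 1.5], [0, 0, 0]],
    [[0, 0, 1.5], [0, 0, 0]],
  ],
)

```text
t: 15.75
tcp_pos: [0.5017, -0.1357, 0.0171]
tool_rot: [-3.142, 0.0, 1.55]
wrist_force: [0.7, 0.6, -0.2]
width: 0.0632
grip_force: 0.0
```

jog_arm(
  steps=[
    [[0, 0, 0.7], [0, 0, 0]],
    [[0, 0, 1.5], [0, 0, 0]],
    [[0, 0, 1.5], [0, 0, 0]],
  ],
)

```text
t: 16.05
tcp_pos: [0.5016, -0.1357, 0.0155]
tool_rot: [-3.141, -0.0, 1.55]
wrist_force: [0.6, 0.1, -1.0]
width: 0.063
grip_force: 0.0
```

jog_arm(
  steps=[
    [[0, 0, 0.5], [0, 0, 0]],
    [[0, 0, 1], [0, 0, 0]],
    [[0, 0, 1], [0, 0, 0]],
  ],
)

```text
t: 16.35
tcp_pos: [0.5017, -0.1357, 0.0145]
tool_rot: [-3.141, 0.0, 1.55]
wrist_force: [0.5, 0.4, 0.0]
width: 0.0631
grip_force: 0.0
```

jog_arm(
  steps=[
    [[0, 0, 0.5], [0, 0, 0]],
    [[0, 0, 1], [0, 0, 0]],
    [[0, 0, 1], [0, 0, 0]],
  ],
)

```text
t: 16.65
tcp_pos: [0.5016, -0.1357, 0.0135]
tool_rot: [-3.141, -0.0, 1.55]
wrist_force: [0.0, 0.0, -0.0]
width: 0.0626
grip_force: 0.0
```

Run:
```python
from h import *
from scipy.optimize import least_squares
ex=[.5368,-.0124]
for n in ('wrist0','w3','w4','w5','scene0','side0'):
    d=load(n); im=d['img']; h=cv2.cvtColor(im,cv2.COLOR_RGB2HSV)
    m=((h[...,2]>135)&(h[...,1]<40)).astype(np.uint8)
    k,l,st,ce=cv2.connectedComponentsWithStats(m)
    q=proj(d,[[*ex,.06]])[0]; th=np.linspace(0,2*np.pi,120)
    r0=np.max(np.linalg.norm(proj(d,[[ex[0]+.033*np.cos(t),ex[1]+.033*np.sin(t),.0525] for t in th])-q,axis=1))
    ids=[i for i in range(1,k) if st[i,4]>15 and np.linalg.norm(ce[i]-q)<r0]
    i=max(ids,key=lambda i:st[i,4]); c=cv2.findContours((l==i).astype(np.uint8),cv2.RETR_EXTERNAL,cv2.CHAIN_APPROX_NONE)[0]
    pts=max(c,key=len)[:,0].astype(float)
    W=np.array([ray(d,p,.0525)[:2] for p in pts])
    r=least_squares(lambda v:np.linalg.norm(W-v[:2],axis=1)-v[2],[*ex,.033],loss='cauchy',f_scale=.0004)
    print(n,st[i,4],r.x.round(4),np.median(abs(r.fun)).round(5))
# tool's view of where grinder rotated
```

```text
wrist0 3452 [ 0.5365 -0.0133  0.0331] 0.00024
w3 5943 [ 0.5369 -0.0132  0.0329] 0.00014
w4 7427 [ 0.537  -0.0132  0.0329] 0.00014
w5 8227 [ 0.5371 -0.0131  0.0329] 0.00027
scene0 351 [ 0.5386 -0.0145  0.0335] 0.00096
side0 215 [ 0.5352 -0.0103  0.0336] 0.00184
```

Run:
```python
from h import *
from scipy.optimize import least_squares
d=load('w8'); im=d['img']; h=cv2.cvtColor(im,cv2.COLOR_RGB2HSV)
g=np.radians(16.4); Mg=R.from_euler('z',g).as_matrix(); C=np.array([.537,-.0132,0])
th=np.linspace(0,2*np.pi,200); circ=.033*np.c_[np.cos(th),np.sin(th),0*th]
def model(a,z,dx=0,dy=0):
    P=circ@R.from_euler('y',a).as_matrix().T+[dx,dy,z]
    return proj(d,P@Mg.T+C)
m=((h[...,2]>135)&(h[...,2]<190)&(h[...,1]<40)).astype(np.uint8)
k,l,st,ce=cv2.connectedComponentsWithStats(m); q=proj(d,[[.537,-.0132,.06]])[0]
i=max([i for i in range(1,k) if np.linalg.norm(ce[i]-q)<30],key=lambda i:st[i,4])
pts=max(cv2.findContours((l==i).astype(np.uint8),cv2.RETR_EXTERNAL,cv2.CHAIN_APPROX_NONE)[0],key=len)[:,0].astype(float)
from scipy.spatial import cKDTree
def res(v):
    D,_=cKDTree(pts).query(model(*v)); return D
for a0 in (0,8,11):
    r=least_squares(res,[np.radians(a0),.0525+.033*np.sin(np.radians(a0)),0,0],loss='soft_l1',f_scale=.5,x_scale=[.1,.005,.005,.005])
    print(a0,np.degrees(r.x[0]),r.x[1:].round(4),r.cost, np.median(r.fun))
for n,q0 in (('scene0',(268,208)),('s8',(268,208)),('side0',(300,224))):
    d=load(n); h=cv2.cvtColor(d['img'],cv2.COLOR_RGB2HSV); m=((h[...,2]>170)&(h[...,1]<50)).astype(np.uint8)
    m=cv2.morphologyEx(m,cv2.MORPH_OPEN,np.ones((5,5),np.uint8))
    k,l,st,ce=cv2.connectedComponentsWithStats(m); i=l[q0[1],q0[0]]; print(n,st[i],ce[i])
    pts=max(cv2.findContours((l==i).astype(np.uint8),cv2.RETR_EXTERNAL,cv2.CHAIN_APPROX_NONE)[0],key=len)[:,0].astype(float)
    W=np.array([ray(d,p,.0175)[:2] for p in pts])
    r=least_squares(lambda v:np.linalg.norm(W-v[:2],axis=1)-v[2],[.482,.235,.075],loss='cauchy',f_scale=.001); print(r.x.round(4))
```

```text
0 8.759683398322183 [ 0.057  -0.0006  0.0007] 91.48468627739601 0.7482212705552809
8 8.895783661803662 [ 0.0573 -0.0007  0.0007] 91.42718981249652 0.7355843953606466
11 9.585909925071071 [ 0.0582 -0.0009  0.0011] 90.97976012373296 0.7079635598122058
scene0 [ 241  191   54   35 1516] [267.50725594 207.76978892]
[0.4785 0.2321 0.0734]
s8 [ 241  191   54   35 1517] [267.48978247 207.76796309]
[0.4785 0.2321 0.0735]
side0 [278 212  45  24 863] [300.01969873 223.58632677]
[0.4753 0.2378 0.0736]
```

jog_arm(
  steps=[
    [[0, 0, -50], [0, 0, 0]],
    [[0, 0, -100], [0, 0, 0]],
    [[50, 15, -147], [0, 0, 15]],
    [[100, 30, -147], [0, 0, 25]],
    [[123, 33, -147], [0, 0, 34]],
    [[123, 33, -147], [0, 0, 42]],
    [[123, 33, -147], [0, 0, 50]],
    [[123, 33, -147], [0, 0, 50]],
  ],
  grip=80,
)

```text
t: 17.45
tcp_pos: [0.5372, -0.013, 0.1606]
tool_rot: [-3.142, 0.0, 0.673]
wrist_force: [-0.5, 0.4, 0.3]
width: 0.0802
grip_force: 0.0
```

jog_arm(
  steps=[
    [[0, 0, 0], [0, 0, 8]],
    [[0, 0, 0], [0, 0, 16]],
    [[0, 0, 0], [0, 0, 22.2]],
    [[0, 0, 0], [0, 0, 22.2]],
    [[0, 0, 0], [0, 0, 22.2]],
  ],
)

```text
t: 17.95
tcp_pos: [0.5372, -0.0133, 0.1605]
tool_rot: [3.142, 0.0, 0.295]
wrist_force: [0.7, 0.5, 0.4]
width: 0.0801
grip_force: 0.0
```

Run:
```python
from h import *
s=bot.observe(); print(s['t'],s['tcp_pos'],s['tool_rot'],s['joint_pos'].round(2))
g=np.radians(16.4); p=np.array([.537,-.0132,0])+R.from_euler('z',g).as_matrix()@[.0015,0,.0651]
Rt=R.from_euler('xyz',s['tool_rot']); print('shift',1e3*Rt.inv().apply(p-s['tcp_pos']),'yaw left',np.degrees(s['tool_rot'][2]-g))
T=R.from_euler('z',g)*R.from_euler('y',9,degrees=True)*R.from_euler('x',180,degrees=True)
print('rv',np.degrees((Rt.inv()*T).as_rotvec()))
```

```text
17.95 [ 0.53721346 -0.01326585  0.16053516] [3.14156923e+00 2.22581318e-04 2.94692421e-01] [-0.25  0.38  0.27  1.92 -0.13  0.86 -1.19]
shift [ 1.33605775 -0.11455475 95.43486355] yaw left 0.4846319700192297
rv [ 0.03945599 -8.98719908  0.48352416]
```

jog_arm(
  steps=[
    [[1, 0, 35], [0, -5, 0.5]],
    [[1.3, 0, 60], [0, -9, 0.5]],
    [[1.3, 0, 80], [0, -9, 0.5]],
    [[1.3, 0, 92], [0, -9, 0.5]],
    [[1.3, 0, 95.4], [0, -9, 0.5]],
    [[1.3, 0, 95.4], [0, -9, 0.5]],
    [[1.3, 0, 95.4], [0, -9, 0.5]],
  ],
)

```text
t: 18.65
tcp_pos: [0.539, -0.0132, 0.0662]
tool_rot: [3.141, 0.156, 0.282]
wrist_force: [-0.1, -0.3, -0.5]
width: 0.0799
grip_force: 0.0
```

jog_arm(
  steps=[
    [[0, 0, 0], [0, 0, 0]],
    [[0, 0, 0], [0, 0, 0]],
    [[0, 0, 0], [0, 0, 0]],
    [[0, 0, 0], [0, 0, 0]],
    [[0, 0, 0], [0, 0, 0]],
    [[0, 0, 0], [0, 0, 0]],
  ],
  grip=55,
  squeeze=25,
)

```text
t: 19.25
tcp_pos: [0.5389, -0.0129, 0.0658]
tool_rot: [3.141, 0.156, 0.282]
wrist_force: [-1.6, 1.3, 7.3]
width: 0.0643
grip_force: 26.8
```

jog_arm(
  steps=[
    [[-0.5, 0, -3], [0, 0, 0]],
    [[-1.1, 0, -7], [0, 0, 0]],
    [[-1.9, 0, -12], [0, 0, 0]],
    [[-3.2, 0, -20], [0, 0, 0]],
    [[-4.7, 0, -30], [0, 0, 0]],
    [[-7, 0, -44], [0, 0, 0]],
    [[-9.4, 0, -59.3], [0, 0, 0]],
    [[-9.4, 0, -59.3], [0, 0, 0]],
  ],
)

```text
t: 20.05
tcp_pos: [0.5395, -0.0131, 0.1278]
tool_rot: [3.14, 0.154, 0.282]
wrist_force: [1.3, -0.3, -0.6]
width: 0.0639
grip_force: 29.9
```

Run:
```python
from h import *
F=[]
for i in range(3):
    s=bot.observe(); F.append(s['wrist_force']); snap('scene','s10'); 
print(np.round(F,1),s['tcp_pos'],s['tool_rot'],s['width'],s['grip_force'],s['t'])
w=snap('wrist','w10'); snap('side','d10')
# is the grinder ring gone: brightness at seat positions; ring in hand
g=np.radians(16.4)
for n,a in(('s8','s10'),):
    A,B=load(n),load(a)
    for ang in (100,60,20,-20,300):
        P=[.537+.0275*np.cos(g+np.radians(ang)),-.0132+.0275*np.sin(g+np.radians(ang)),.0525]
        p=proj(A,P)[0].astype(int); print(ang,A['img'][p[1],p[0]],B['img'][p[1],p[0]])
```

```text
[[ 1.3 -0.3 -0.6]
 [ 0.  -0.5 -1.5]
 [-0.4 -0.3 -0.9]] [ 0.53861763 -0.01298823  0.12578035] [3.14081688 0.15627    0.28219187] 0.06363956272740225 29.858647699729772 20.15
100 [130 129 130] [215 215 224]
60 [80 72 71] [209 209 210]
20 [190 187 187] [188 186 187]
-20 [223 221 221] [237 237 240]
300 [215 214 214] [234 233 237]
```

jog_arm(
  steps=[
    [[2, -20, -8], [0, 2, 0]],
    [[4, -55, -11], [0, 4, 0]],
    [[5, -95, -11], [0, 6, 0]],
    [[6, -135, -11], [0, 8, 0]],
    [[7, -175, -11], [0, 9, 0]],
    [[8, -215, -11], [0, 9, 0]],
    [[8, -240, -11], [0, 9, 0]],
    [[8, -254, -11], [0, 9, 0]],
  ],
)

```text
t: 21.1
tcp_pos: [0.4759, 0.2357, 0.1342]
tool_rot: [3.141, 0.001, 0.285]
wrist_force: [-0.5, 0.2, -0.2]
width: 0.0638
grip_force: 29.9
```

jog_arm(
  steps=[
    [[0, 0, 0], [0, 0, 0]],
    [[0, 0, 0], [0, 0, 0]],
    [[0, 0, 0], [0, 0, 0]],
  ],
)

```text
t: 21.4
tcp_pos: [0.4775, 0.2321, 0.1345]
tool_rot: [3.14, 0.0, 0.28]
wrist_force: [0.5, 0.7, -0.3]
width: 0.0635
grip_force: 29.9
```

Run:
```python
from h import *
from scipy.optimize import least_squares
s=bot.observe(); print(s['t'],s['tcp_pos'],s['tool_rot'],s['wrist_force'],s['width'])
for n in ('wrist','scene','side'):
    d=snap(n,n+'11'); h=cv2.cvtColor(d['img'],cv2.COLOR_RGB2HSV)
    # rim: transition red tile -> not red, sampled along radial lines
    red=((h[...,1]>90)&((h[...,0]<15)|(h[...,0]>170))).astype(np.uint8)
    W=[]
    for t in np.linspace(0,2*np.pi,120,endpoint=False):
        rr=np.arange(.095,.055,-.0003); P=np.array([[.477+r*np.cos(t),.234+r*np.sin(t),.0175] for r in rr])
        p=proj(d,P).round().astype(int)
        if (p<0).any() or (p[:,0]>639).any() or (p[:,1]>479).any(): continue
        v=red[p[:,1],p[:,0]]; hsv=h[p[:,1],p[:,0]]
        if v[:20].mean()<.7: continue
        k=np.nonzero((hsv[:,1]<60)&(hsv[:,2]>150))[0]
        k=[i for i in k if i>20 and (hsv[i:i+8,1]<60).all()]
        if k: W.append(P[k[0],:2])
    W=np.array(W); r=least_squares(lambda v:np.linalg.norm(W-v[:2],axis=1)-v[2],[.477,.234,.075],loss='cauchy',f_scale=.0007)
    r2=least_squares(lambda v:np.linalg.norm(W-v[:2],axis=1)-.075,[.477,.234],loss='cauchy',f_scale=.0007)
    print(n,len(W),r.x.round(4),r2.x.round(4))
```

```text
21.4 [0.47751755 0.23208501 0.13454019] [3.14028760e+00 2.66646976e-04 2.80289200e-01] [ 0.53521257  0.7183967  -0.29675046] 0.06347029154994621
wrist 92 [0.4763 0.2328 0.0746] [0.4761 0.2327]
scene 91 [0.4779 0.2319 0.0754] [0.4782 0.2319]
side 112 [0.4756 0.2381 0.0763] [0.4756 0.237 ]
```

jog_arm(
  steps=[
    [[0, 0, 30], [0, 0, 0]],
    [[0, 0, 60], [0, 0, 0]],
    [[0, 0, 85], [0, 0, 0]],
    [[0, 0, 98], [0, 0, 0]],
    [[0, 0, 104], [0, 0, 0]],
    [[0, 0, 106], [0, 0, 0]],
    [[0, 0, 106], [0, 0, 0]],
  ],
)

```text
t: 22.25
tcp_pos: [0.4774, 0.2337, 0.0293]
tool_rot: [3.141, -0.001, 0.282]
wrist_force: [-0.1, -0.8, 0.1]
width: 0.0636
grip_force: 29.9
```

jog_arm(
  steps=[
    [[0, 0, 1], [0, 0, 0]],
    [[0, 0, 2], [0, 0, 0]],
    [[0, 0, 2.5], [0, 0, 0]],
    [[0, 0, 2.5], [0, 0, 0]],
  ],
)

```text
t: 22.65
tcp_pos: [0.477, 0.2336, 0.0263]
tool_rot: [3.141, -0.0, 0.282]
wrist_force: [-0.3, -0.3, -0.6]
width: 0.0635
grip_force: 29.9
```

jog_arm(
  steps=[
    [[0, 0, 0.7], [0, 0, 0]],
    [[0, 0, 1.4], [0, 0, 0]],
    [[0, 0, 1.4], [0, 0, 0]],
    [[0, 0, 1.4], [0, 0, 0]],
  ],
)

```text
t: 23.05
tcp_pos: [0.477, 0.2335, 0.0247]
tool_rot: [3.141, 0.0, 0.282]
wrist_force: [0.3, -0.5, -0.4]
width: 0.0639
grip_force: 29.9
```

jog_arm(
  steps=[
    [[0, 0, 0.7], [0, 0, 0]],
    [[0, 0, 1.2], [0, 0, 0]],
    [[0, 0, 1.2], [0, 0, 0]],
    [[0, 0, 1.2], [0, 0, 0]],
  ],
)

```text
t: 23.45
tcp_pos: [0.477, 0.2335, 0.0235]
tool_rot: [3.141, 0.0, 0.282]
wrist_force: [-0.3, -0.7, 0.1]
width: 0.0638
grip_force: 29.9
```

jog_arm(
  steps=[
    [[0, 0, 0.5], [0, 0, 0]],
    [[0, 0, 1], [0, 0, 0]],
    [[0, 0, 1], [0, 0, 0]],
  ],
)

```text
t: 23.75
tcp_pos: [0.477, 0.2335, 0.0225]
tool_rot: [3.141, 0.0, 0.282]
wrist_force: [-0.8, -0.7, -0.4]
width: 0.0641
grip_force: 29.9
```

jog_arm(
  steps=[
    [[0, 0, 0.5], [0, 0, 0]],
    [[0, 0, 0.8], [0, 0, 0]],
    [[0, 0, 0.8], [0, 0, 0]],
  ],
)

```text
t: 24.05
tcp_pos: [0.477, 0.2335, 0.0217]
tool_rot: [3.141, 0.0, 0.282]
wrist_force: [0.3, -0.5, -1.3]
width: 0.0643
grip_force: 29.9
```

jog_arm(
  steps=[
    [[0, 0, 0.5], [0, 0, 0]],
    [[0, 0, 1], [0, 0, 0]],
    [[0, 0, 1], [0, 0, 0]],
  ],
)

```text
t: 24.35
tcp_pos: [0.477, 0.2335, 0.0207]
tool_rot: [3.141, 0.0, 0.282]
wrist_force: [0.2, 0.2, 0.4]
width: 0.0641
grip_force: 29.9
```

jog_arm(
  steps=[
    [[0, 0, 0.5], [0, 0, 0]],
    [[0, 0, 0.8], [0, 0, 0]],
    [[0, 0, 0.8], [0, 0, 0]],
  ],
)

```text
t: 24.65
tcp_pos: [0.477, 0.2335, 0.02]
tool_rot: [3.141, 0.0, 0.282]
wrist_force: [-1.5, -0.6, 2.5]
width: 0.0636
grip_force: 30.3
```

jog_arm(
  steps=[
    [[0, 0, 0.5], [0, 0, 0]],
    [[0, 0, 0.8], [0, 0, 0]],
    [[0, 0, 0.8], [0, 0, 0]],
  ],
)

```text
t: 24.95
tcp_pos: [0.477, 0.2336, 0.0194]
tool_rot: [3.141, 0.0, 0.282]
wrist_force: [-2.8, -2.4, 10.0]
width: 0.0639
grip_force: 31.8
```

jog_arm(
  steps=[
    [[0, 0, -0.4], [0, 0, 0]],
    [[0, 0, -0.4], [0, 0, 0]],
  ],
)

```text
t: 25.15
tcp_pos: [0.477, 0.2335, 0.0196]
tool_rot: [3.141, 0.0, 0.282]
wrist_force: [-2.1, -1.1, 4.2]
width: 0.0636
grip_force: 31.0
```

jog_arm(
  steps=[
    [[0, 0, 0], [0, 0, 0]],
    [[0, 0, 0], [0, 0, 0]],
    [[0, 0, 0], [0, 0, 0]],
    [[0, 0, 0], [0, 0, 0]],
  ],
  grip=72,
)

```text
t: 25.55
tcp_pos: [0.477, 0.2335, 0.0195]
tool_rot: [3.141, 0.0, 0.282]
wrist_force: [-0.4, 0.2, -0.3]
width: 0.072
grip_force: 0.0
```

jog_arm(
  steps=[
    [[0, 0, -10], [0, 0, 0]],
    [[0, 0, -30], [0, 0, 0]],
    [[0, 0, -65], [0, 0, 0]],
    [[0, 0, -110], [0, 0, 0]],
    [[0, 0, -160], [0, 0, 0]],
    [[0, 0, -190], [0, 0, 0]],
    [[0, 0, -190], [0, 0, 0]],
    [[0, 0, -190], [0, 0, 0]],
  ],
)

```text
t: 26.35
tcp_pos: [0.477, 0.2337, 0.2105]
tool_rot: [3.141, -0.001, 0.282]
wrist_force: [-0.4, 0.1, -0.7]
width: 0.0724
grip_force: 0.0
```

Run:
```python
from h import *
from scipy.optimize import least_squares
s=bot.observe(); print(s['t'],s['tcp_pos'],s['wrist_force'],s['width'])
d=snap('wrist','w12'); snap('scene','s12'); snap('side','d12')
im=d['img']; h=cv2.cvtColor(im,cv2.COLOR_RGB2HSV)
# radial profile of gray value round the ring
c=np.array([.477,.2335])
for t in np.arange(0,360,30):
    P=[[c[0]+r*np.cos(np.radians(t)),c[1]+r*np.sin(np.radians(t)),.012] for r in np.arange(0,.084,.004)]
    p=proj(d,P).round().astype(int); print(t,' '.join(str(h[y,x,2]) if 0<=x<640 and 0<=y<480 else '-' for x,y in p))
# spoon/glass etc. moved? difference of scene pictures away from arm
A,B=load('scene0')['img'].astype(int),load('s12')['img'].astype(int)
m=(abs(A-B).max(2)>40).astype(np.uint8); k,l,st,ce=cv2.connectedComponentsWithStats(m)
print([(st[i].tolist()) for i in range(1,k) if st[i,4]>12])
```

```text
26.35 [0.4769837  0.23374233 0.2104832 ] [-0.38792354  0.07845443 -0.67800962] 0.07237933351240262
0 222 222 222 223 223 184 153 154 174 225 226 175 194 194 193 190 188 185 198 158 159
30 222 222 222 223 223 194 156 155 209 226 227 164 195 193 193 192 189 188 208 150 151
60 222 222 222 223 223 214 155 154 208 224 223 167 197 197 195 194 192 190 205 149 148
90 222 222 222 221 221 218 153 151 187 220 220 178 202 201 200 197 195 192 198 151 148
120 222 222 221 221 220 219 151 153 161 218 216 176 211 210 207 204 201 197 196 170 144
150 222 221 221 220 219 215 147 153 153 216 209 182 222 220 218 216 211 205 202 207 170
180 222 221 221 221 220 218 129 155 153 214 214 171 226 224 224 223 221 216 207 216 140
210 222 221 221 220 220 219 128 153 155 212 212 187 224 223 221 220 216 209 204 214 139
240 222 222 221 221 220 220 220 218 218 218 217 160 212 209 207 206 201 195 192 207 139
270 222 222 221 221 221 220 150 153 154 220 221 144 202 199 197 195 194 190 187 193 141
300 222 222 223 222 223 222 154 153 170 224 224 149 197 195 194 192 190 186 185 164 151
330 222 222 223 223 223 207 152 153 187 225 226 152 195 194 192 190 189 185 188 160 160
[[21, 0, 221, 331, 22833], [233, 0, 188, 171, 14768], [114, 2, 25, 15, 157], [259, 205, 17, 5, 20], [272, 212, 8, 6, 16], [329, 239, 13, 9, 35], [348, 241, 8, 6, 14], [43, 249, 43, 84, 1236], [100, 256, 20, 7, 57], [177, 295, 5, 22, 66]]
```

```bash
python3 -c "
from bench import workorder
print(workorder.job_done())"
```

```text
the job is handed in; nothing more can be done
None
```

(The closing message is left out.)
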